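# Gauge two sleeves and rack the one that passes

## Task

Take the green-handled plug gauge from its wooden stand and try it in both aluminium sleeves, first the one in the blue nest and then the one in the black nest: ease it gently down into the bore until its collar sits on the sleeve or it is plainly stopped part-way, never pressing with more than 20 N. Then put the gauge back in its empty hole in the stand, fully down, and slide the sleeve that took the gauge gently onto the free peg of the green rack, fully down. Leave the sleeve that stopped the gauge standing in its nest and do not disturb anything else.

Things in the scene. Friction and masses are not known exactly. Their poses are not given: they have to be found in the camera images.
- gauge_grip (a point): the go plug gauge: upright, at the bottom a steel pin 16 mm in diameter and 30 mm long (last 2.5 mm tapered), then a collar 28 mm wide, 5 mm thick, then a round green handle 24 mm in diameter, 55 mm long; 0.11 kg. Point: where to grip, on the handle's axis, 63 mm above the pin's tip, 28 mm above the collar's top, 27 mm below the handle's top. z points up
- gauge_tip (a point): the tip (lower end) of the gauge's pin, on its axis; the collar's underside is 30 mm above it
- sleeve_a_center (a point): aluminium tube on end in a nest, 44 mm wide, 40 mm tall, 0.14 kg; point: its centre, 20 mm up its axis (z); top 48 mm above the table. Bore mouth 17 mm wide. In one sleeve, not told which, the bore is 17 mm right through and the pin goes in 30 mm, to the collar; in the other it narrows to 10 mm on a square step 12 mm below the mouth, where the pin stops dead. Alike from outside
- sleeve_b_center (a point): aluminium tube on end in a nest, 44 mm wide, 40 mm tall, 0.14 kg; point: its centre, 20 mm up its axis (z); top 48 mm above the table. See sleeve_a for what the bores may hold
- nest_blue_floor (a point): centre of the floor of the blue nest, 8 mm above the table: a fixed square block 66 mm wide with a square pocket 47 mm wide and a rim 14 mm above the table, holding a sleeve
- nest_black_floor (a point): the same of the black nest
- stand: the fixed wooden gauge stand, a block 60 mm (its x) by 140 mm (its y) and 36 mm tall; origin under its centre. Two 20 mm holes go right through it, 70 mm apart along its y. Each gauge hangs in one by its collar (tip 6 mm above the table); which is in which varies. Close the fingers along the stand's x, clear of the other gauge
- stand_hole0 (a point): mouth of one stand hole, on the stand's top face, 35 mm towards the stand's +y
- stand_hole1 (a point): mouth of the other stand hole, 35 mm towards the stand's -y
- rack: the fixed green rack for good sleeves, a plate 190 mm (its x) by 80 mm (its y) and 12 mm thick with two upright steel pegs on it, 96 mm apart along its x; origin under its centre. A brass sleeve sits on the +x peg, the -x peg is free
- rack_peg (a point): foot of the free peg's axis, on the plate's upper face, 12 mm above the table, 48 mm from the plate's centre towards its -x. The peg is 14 mm in diameter and 28 mm tall, its last 4 mm tapering to 8 mm; a good sleeve slides over it down to the plate, the other would hang up on its top
- spare_gauge_tip (a point): tip of a thinner gauge with a yellow handle (11 mm pin, otherwise like the green one), in the other stand hole; leave it there
- stock_sleeve_center (a point): centre of the brass sleeve, 44 mm wide and 40 mm tall, on the rack's other peg; leave it there
- multimeter: yellow multimeter lying on the bench, 85 by 175 by 38 mm; bystander
- spray_can: blue spray can, 52 mm wide, 150 mm tall; bystander
- screwdriver: screwdriver with a wooden handle, lying on the bench; bystander
- screw_jar: jar of 60 mm diameter, 70 mm tall; bystander
Mind the look-alikes: they are no part of the job. Leave any pink, red or white look-alike of the part that bears gauge_grip alone.

How it is judged:
On the way, in this order (a step that is already met when the one before it is completed fails the run):
1. the green gauge is tried in the sleeve in the blue nest: in to its collar, or down on the step and pressed there with more than 2 N (((horizontal distance between sleeve_a_center and nest_blue_floor below 0.01 m and horizontal distance between gauge_tip and sleeve_a_center below 0.004 m and (z of gauge_tip in the frame of sleeve_a_center below -0.007 m or (z of gauge_tip in the frame of sleeve_a_center below 0.0105 m and contact force between gauge and sleeve_a above 2 N))) or (horizontal distance between sleeve_b_center and nest_blue_floor below 0.01 m and horizontal distance between gauge_tip and sleeve_b_center below 0.004 m and (z of gauge_tip in the frame of sleeve_b_center below -0.007 m or (z of gauge_tip in the frame of sleeve_b_center below 0.0105 m and contact force between gauge and sleeve_b above 2 N))))), for 0.05 s.
2. then the green gauge is tried in the same way in the sleeve in the black nest (((horizontal distance between sleeve_a_center and nest_black_floor below 0.01 m and horizontal distance between gauge_tip and sleeve_a_center below 0.004 m and (z of gauge_tip in the frame of sleeve_a_center below -0.007 m or (z of gauge_tip in the frame of sleeve_a_center below 0.0105 m and contact force between gauge and sleeve_a above 2 N))) or (horizontal distance between sleeve_b_center and nest_black_floor below 0.01 m and horizontal distance between gauge_tip and sleeve_b_center below 0.004 m and (z of gauge_tip in the frame of sleeve_b_center below -0.007 m or (z of gauge_tip in the frame of sleeve_b_center below 0.0105 m and contact force between gauge and sleeve_b above 2 N))))), for 0.05 s.
At the end, for the whole second after the job is handed in: The sleeve that took the gauge is fully down on the free peg of the green rack (within 3 mm), the other stands in a nest (within 6 mm of its axis, fully down); the green gauge hangs upright in a stand hole, its tip under 12 mm above the table; all at rest ((((horizontal distance between sleeve_a_center and rack_peg below 0.005 m and z of sleeve_a_center in the frame of rack_peg between 0.016 and 0.023 m) and ((horizontal distance between sleeve_b_center and nest_blue_floor below 0.006 m or horizontal distance between sleeve_b_center and nest_black_floor below 0.006 m) and height (world z) of sleeve_b_center between 0.024 and 0.032 m)) or ((horizontal distance between sleeve_b_center and rack_peg below 0.005 m and z of sleeve_b_center in the frame of rack_peg between 0.016 and 0.023 m) and ((horizontal distance between sleeve_a_center and nest_blue_floor below 0.006 m or horizontal distance between sleeve_a_center and nest_black_floor below 0.006 m) and height (world z) of sleeve_a_center between 0.024 and 0.032 m))) and angle between each of sleeve_a_center, sleeve_b_center's own z axis and vertical below 0.1 rad and linear speed of each of sleeve_a, sleeve_b, gauge below 0.02 m/s and (horizontal distance between gauge_tip and stand_hole0 below 0.008 m or horizontal distance between gauge_tip and stand_hole1 below 0.008 m) and height (world z) of gauge_tip below 0.012 m and angle between gauge_tip's own z axis and vertical below 0.15 rad); the robot touches nothing.
It fails at once if the gauge is forced: more than 22 N between it and a sleeve (contact force between gauge and sleeve_a above 22 N or contact force between gauge and sleeve_b above 22 N).
It fails at once if a sleeve is dropped or rammed onto the rack: it presses on it with more than 40 N (contact force between any of sleeve_a, sleeve_b and rack above 40 N).
It fails at once if a bystander is disturbed: the spare gauge moved by 15 mm, the brass sleeve by 15 mm, the multimeter, spray can, screwdriver or jar by 30 mm (distance of any of spare_gauge_tip, stock_sleeve_center from where it was at the start of the episode above 0.015 m or distance of any of multimeter, spray_can, screwdriver, screw_jar from where it was at the start of the episode above 0.03 m).
It also fails if it takes over 67 s, if anything falls off the work surface, if the arm or the gripper's body presses on something with over 40 N, if the wrist force passes 120 N, or if a joint passes its speed limit or range.

## Robot

A 7-joint arm with a two-finger parallel gripper is mounted at the origin on the work surface. World frame = base frame: x ahead of the robot, y to its left, z up, the work surface at z = 0. Lengths are in m, angles in rad, forces in N, time in s.
With the tool pointing down it reaches from about 0.425 to 0.925 m from the base axis. Payload 6.8 kg.
Tool frame: the origin (TCP) lies at the very end of the fingers, on their centre line; the grasp point (between the pads) lies 19 mm behind it; z points along the fingers, y is the line along which they close (so a half turn about z gives the same grasp; the last joint's range is limited). The gripper opens to 85 mm and grips with 20 to 120 N. Pads are 22 mm wide; open, the fingers measure 114 mm over their backs; the gripper's body (76 mm by 85 mm) begins 54 mm behind the grasp point. The pads swing forward as they close: fully open they stand 13 mm farther back than shut.
Start: joints at [1.093, 0.477, 0.022, 1.555, -0.011, 1.109, -0.083], TCP at [0.244, -0.629, 0.231] pointing down, gripper open.
Joint ranges: [-2.96, 2.96], [-0.34, 2.1], [-1.41, 1.46], [0.24, 2.44], [-1.37, 4.51], [0.17, 1.92], [-2.96, 2.96]. Speed limits (rad/s): [2.39, 2.39, 3.14, 3.14, 3.14, 3.14, 3.14].

## Interface

Orientations are given as a unit quaternion [w, x, y, z].
In Python, from station import get_obs, read_camera, hand_in gives the robot as it stands.
- The arm moves only by the tool arm_command, never from a script. Its argument "commands" is one flat list of numbers, 7 for each row, row after row: the shift along the tool's x, y, z in m, then the turn, a rotation vector about the tool's x, y, z in degrees, then the opening, from 0 (shut) to 1 (fully open). In form: [tx, ty, tz, rx, ry, rz, fingers, tx, ty, tz, rx, ry, rz, fingers, ...]. A call has 1 to 8 rows; each row is the pose to reach, as a shift and turn from the pose commanded when the call began, along the tool's axes at that moment; what a row does not reach only later rows make up. A row lasts 1/10 s, in which the tool goes at most 50 mm and 8.59 degrees, less where a joint would pass 70% of its speed; a pose out of reach is approached as far as the arm can. A call with a gripper value outside its range is refused whole. The fingers move at their own pace and stop on an object; "force" is the grip in N (left out, the last holds). Time passes only in rows, so rows that repeat a pose let the fingers close. It gives the time, the measured TCP pose, the force, the opening and the grip force at its end, in the units of the state.
- get_obs(): the state, without advancing time (a new reading comes with each control period).
- read_camera(name): name is "scene" or "top" or "wrist"; returns a dict with "img" (420x560x3 uint8, red, green, blue), "camera_matrix" (3x3 intrinsics, pixels), "pose" (4x4, takes a point from camera to world coordinates). Camera axes: x right, y down, z forward; pixel columns grow to the right and rows downward; lengths in m; the calibration is good to about 2 mm. A picture is of the moment at which its call begins. There is no depth.
- hand_in(): hands the job in; it is judged then, once.
The state is a dict: "t": time; "q": joint angles; "joint_vel": joint speeds; "joint_torque": joint torques, N m; "eef_pos": TCP position; "tool_rot": TCP orientation; "contact_force": force on the tool from outside, world axes, zero at the start; "torque": the same for the moment, N m; "gripper_width": opening from 0.0 (shut) to 1.0 (fully open); "grasp_force": force on a finger pad.
Only numpy, scipy, OpenCV 4.12 (cv2) and the standard library are available. Lean on these libraries where they do the work, as an engineer would, in place of code of your own. Each camera call takes 0.05 s, during which the arm holds its last target. There are 200 camera calls.

## Working session

There is one attempt and no reset: what is moved stays moved. The work goes in short steps, Python scripts to look and compute and a tool call to move; the robot and the scene stay as the last step left them, time stands still between calls to the robot, and variables do not carry over. Pictures are saved under pics/ and viewed, at most 10 in all, crops included, and the job is handed in when it is done.

Besides the shell and the picture viewer there is one more tool, called after "Call:" by a JSON object that holds its "method" and its "body", one argument or row to a line. arm_command: Moves the arm, as the interface text tells. Its arguments: {"type":"object","properties":{"commands":{"type":"array","items":{"type":"number"}},"force":{"type":"number"}},"required":["commands"]}

```bash
mkdir -p pics; cat > h.py <<'E'
import numpy as np, cv2
from station import get_obs, read_camera
from scipy.spatial.transform import Rotation as R
def ray(c,u,v,z):
    K,P=c["camera_matrix"],np.array(c["pose"]); d=P[:3,:3]@np.linalg.solve(K,[u,v,1.]); o=P[:3,3]
    return o+d*(z-o[2])/d[2]
def proj(c,p):
    P=np.array(c["pose"]); q=P[:3,:3].T@(np.array(p)-P[:3,3]); q=c["camera_matrix"]@q; return q[:2]/q[2]
def save(c,n): cv2.imwrite("pics/"+n,c["img"][:,:,::-1])
def tool():
    o=get_obs(); w,x,y,z=o["tool_rot"]; return np.array(o["eef_pos"]),R.from_quat([x,y,z,w]),o
E
python3 - <<'E'
from h import *
np.set_printoptions(precision=4,suppress=True)
ims=[]
for n in("top","scene"):
    c=read_camera(n); save(c,n+"0.png"); print(n,np.array(c["pose"]),c["camera_matrix"][0,0])
print(get_obs())
E
```

```text
top [[ 0.0315 -0.9774  0.2092  0.2506]
 [-0.9995 -0.0311  0.0052 -0.0291]
 [ 0.0015 -0.2092 -0.9779  1.5249]
 [ 0.      0.      0.      1.    ]] 466.3442363171312
scene [[ 0.7838  0.5157 -0.3459  0.9382]
 [ 0.621  -0.652   0.435  -0.4995]
 [-0.0012 -0.5558 -0.8313  0.9196]
 [ 0.      0.      0.      1.    ]] 390.22400130750754
{'t': 0.1, 'q': array([ 1.0929,  0.4777,  0.0223,  1.5563, -0.0115,  1.1093, -0.0831]), 'joint_vel': array([-0.0001, -0.0017, -0.0013, -0.0039,  0.0005, -0.0014,  0.0007]), 'joint_torque': array([  0.005 , -59.7756,   1.6133, -28.1955,   0.0126,   0.005 ,
        -0.    ]), 'eef_pos': array([ 0.2438, -0.6289,  0.2304]), 'tool_rot': array([-0.0008,  0.9829,  0.1839, -0.0002]), 'contact_force': array([-0.2548, -1.0873, -0.609 ]), 'torque': array([ 0.0094,  0.0583, -0.0112]), 'grasp_force': 0.0, 'gripper_width': 0.9965103905284778}
```

View pics/top0.png

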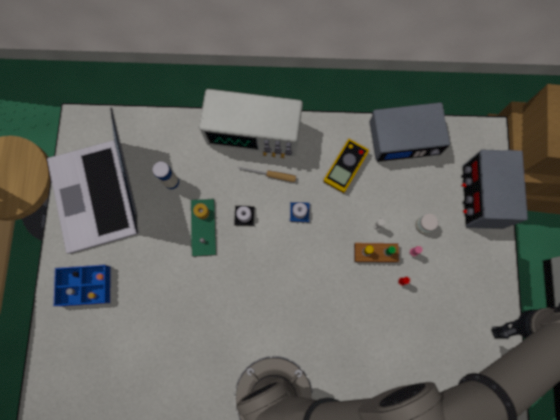

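View pics/scene0.png

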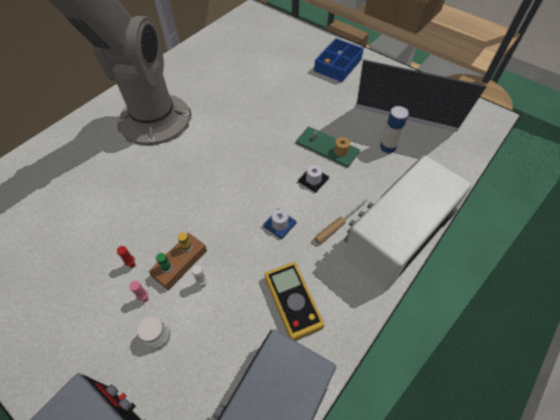

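Top view: the stand is at (377,253), with a green handle at (392,251) and a yellow one at (370,250). Look-alikes are red (404,281), pink (417,251) and white (382,226). The blue nest is at (300,211) and the black nest at (244,215). The rack is at (203,227), with its free peg near (205,241) and the brass sleeve at (201,211). The green handle in the stand fits the description. I'll confirm it in a crop and measure.

```bash
cat > m.py <<'E'
from h import *
np.set_printoptions(precision=4,suppress=True)
c=read_camera("top"); s=read_camera("scene")
def blob(c,lo,hi,box):
    u0,v0,u1,v1=box; hsv=cv2.cvtColor(c["img"],cv2.COLOR_RGB2HSV)[v0:v1,u0:u1]
    m=cv2.inRange(hsv,lo,hi); n,l,st,ce=cv2.connectedComponentsWithStats(m)
    i=1+np.argmax(st[1:,4]); pts=np.argwhere(l==i)[:,::-1].astype(np.float32)+[u0,v0]
    return ce[i]+[u0,v0],st[i,4],cv2.minAreaRect(pts.astype(np.float32))
def rep(n,c,lo,hi,box,z):
    ce,a,r=blob(c,lo,hi,box); pts=cv2.boxPoints(r); w=np.array([ray(c,*p,z)[:2] for p in pts])
    e=[w[1]-w[0],w[2]-w[1]]; L=[np.linalg.norm(x) for x in e]
    i=int(np.argmax(L)); print(n,ce,a,"ctr",w.mean(0),"cent",ray(c,*ce,z)[:2],"sizes",np.array(L),"long ang",np.degrees(np.arctan2(e[i][1],e[i][0])))
for nm,k,bx in(("top",c,[(350,235,405,270),(286,198,314,226),(230,200,260,230),(185,193,222,260)]),("scene",s,[(140,225,215,292),(258,200,300,240),(295,160,332,194),(290,122,365,170)])):
    print(nm)
    rep("green",k,(50,100,30),(85,255,255),bx[0],.085)
    rep("yellow",k,(22,150,90),(35,255,255),bx[0],.085)
    rep("wood",k,(3,80,40),(19,255,255),bx[0],.036)
    rep("blue",k,(100,110,40),(130,255,255),bx[1],.014)
    rep("black",k,(0,0,0),(179,255,60),bx[2],.014)
    rep("rack",k,(60,80,30),(95,255,255),bx[3],.012)
    rep("brass",k,(12,110,60),(32,255,255),bx[3],.045)
a=cv2.resize(c["img"][190:300,340:440],None,fx=3.6,fy=3.6,interpolation=2)
b=cv2.resize(s["img"][220:320,110:215],None,fx=3.7,fy=3.96,interpolation=2)
cv2.imwrite("pics/crop1.png",np.hstack([a,b])[:,:,::-1])
E
python3 m.py
```

```text
top
green [390.3019 250.3585] 53 ctr [ 0.4543 -0.3476] cent [ 0.4548 -0.3485] sizes [0.0249 0.0219] long ang -88.18489969668329
yellow [368.7857 249.2857] 56 ctr [ 0.4554 -0.2824] cent [ 0.456  -0.2817] sizes [0.0247 0.0238] long ang -43.997087372337596
wood [375.2731 252.6707] 659 ctr [ 0.4535 -0.315 ] cent [ 0.4527 -0.3111] sizes [0.0613 0.1387] long ang -88.18416860230157
blue [298.6126 216.1532] 111 ctr [ 0.5836 -0.0651] cent [ 0.5693 -0.0625] sizes [0.0566 0.0611] long ang -178.75790617634868
black [246.162  218.9718] 142 ctr [0.5656 0.1173] cent [0.5542 0.1106] sizes [0.0619 0.0616] long ang -0.6174124103261646
rack [203.3935 231.0061] 986 ctr [0.5227 0.25  ] cent [0.5098 0.2495] sizes [0.0768 0.1845] long ang -176.36828071297853
brass [200.6353 210.5412] 170 ctr [0.5715 0.2558] cent [0.5712 0.257 ] sizes [0.0435 0.0499] long ang -132.90777083232103
scene
green [162.8583 261.2205] 127 ctr [ 0.4666 -0.3545] cent [ 0.4666 -0.3545] sizes [0.0192 0.0454] long ang -20.009043897470224
yellow [183.4426 239.459 ] 61 ctr [ 0.4636 -0.2847] cent [ 0.462  -0.2836] sizes [0.0171 0.0412] long ang -21.85154451589303
wood [178.3677 261.9974] 1172 ctr [ 0.4666 -0.3188] cent [ 0.4709 -0.3235] sizes [0.1462 0.0769] long ang 92.10408864863076
blue [279.1658 227.4041] 193 ctr [ 0.5887 -0.0686] cent [ 0.5972 -0.0789] sizes [0.0709 0.0666] long ang 93.84716036064665
black [312.5707 182.3508] 191 ctr [0.5706 0.1132] cent [0.5783 0.1013] sizes [0.0732 0.0724] long ang 99.45070666349658
rack [325.1748 146.1937] 795 ctr [0.5279 0.2479] cent [0.5252 0.2424] sizes [0.0823 0.1971] long ang 4.3133688782279425
brass [341.57   146.1111] 207 ctr [0.5791 0.2454] cent [0.5788 0.2464] sizes [0.0398 0.0691] long ang -57.062751834709914
```

View pics/crop1.png

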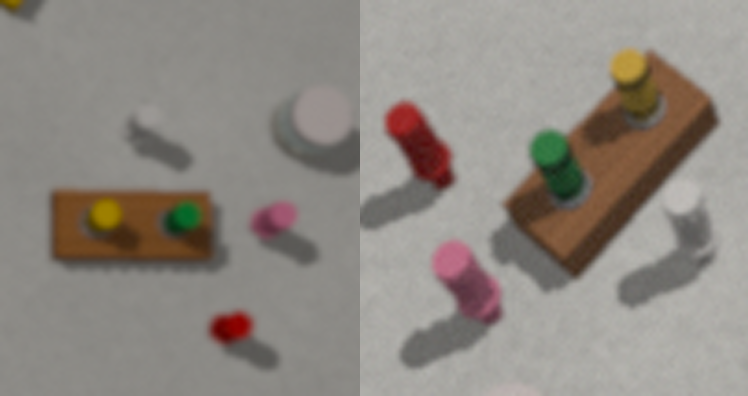

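The crop confirms it: the green handle is in the stand's −y hole at about (0.455, −0.350) and the yellow one is in the other hole 66–70 mm away. Red, pink and white stand loose on the bench. I'm moving above the green gauge, with the fingers turned along the stand's x.

Call:
{"method": "arm_command", "body": {
  "commands": [0.298,-0.184,0.03,0,0,-70.6,0.6,0.298,-0.184,0.03,0,0,-70.6,0.6,0.298,-0.184,0.03,0,0,-70.6,0.6,0.298,-0.184,0.03,0,0,-70.6,0.6,0.298,-0.184,0.03,0,0,-70.6,0.6,0.298,-0.184,0.03,0,0,-70.6,0.6,0.298,-0.184,0.03,0,0,-70.6,0.6,0.298,-0.184,0.03,0,0,-70.6,0.6],
  "force": 40
}}

```text
t: 1.0
eef_pos: [0.4604, -0.3421, 0.2012]
tool_rot: [-0.0, 0.701, 0.713, 0.002]
contact_force: [0.1, 0.1, -0.2]
gripper_width: 0.604
grasp_force: 0.0
```

```bash
python3 - <<'E'
from h import *
np.set_printoptions(precision=4,suppress=True)
c=read_camera("wrist"); save(c,"w1.png"); p,r,o=tool(); print(p,r.as_matrix(),o["t"],np.array(c["pose"]),c["camera_matrix"][0,0],o["q"])
E
```

```text
[ 0.4581 -0.3456  0.2012] [[-0.0202  0.9998  0.0008]
 [ 0.9998  0.0202  0.0017]
 [ 0.0017  0.0009 -1.    ]] 1.05 [[ 0.9998  0.0158  0.0076  0.4582]
 [ 0.0174 -0.9555 -0.2946 -0.2661]
 [ 0.0026  0.2946 -0.9556  0.3438]
 [ 0.      0.      0.      1.    ]] 317.5853660309944 [ 0.8121  0.366  -0.3436  1.8145  0.1429  0.9855  0.4305]
```

View pics/w1.png

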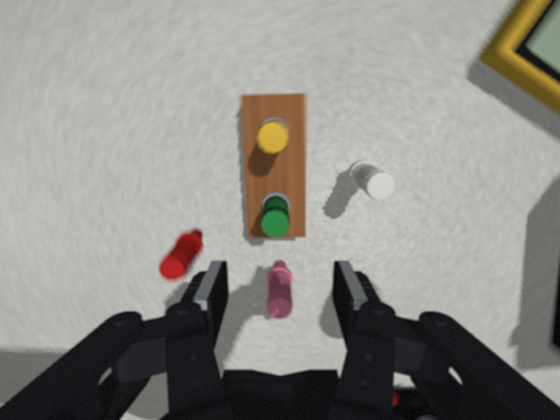

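The wrist view shows the yellow top at (272,137), the green top at (275,222) and the stand's corners from (242,95) to (305,237). I'll measure the handle tops on z=0.096 and the stand on z=0.036.

```bash
python3 - <<'E'
from h import *
np.set_printoptions(precision=4,suppress=True)
c=read_camera("wrist"); hsv=cv2.cvtColor(c["img"],cv2.COLOR_RGB2HSV)
def tops(nm,lo,hi,frac):
    m=cv2.inRange(hsv,lo,hi); m[:,:220]=0; m[:,330:]=0; m[250:]=0
    v=np.median(hsv[...,2][m>0]); 
    cs,_=cv2.findContours(cv2.inRange(hsv[...,2],int(v*frac),255)&m,cv2.RETR_EXTERNAL,cv2.CHAIN_APPROX_NONE); k=max(cs,key=cv2.contourArea)
    e=cv2.minEnclosingCircle(k); print(nm,e,ray(c,*e[0],.096)[:2], "rad m",e[1]/317.6*(c["pose"][2][3]-.096))
tops("green",(50,90,30),(85,255,255),1.0); tops("yellow",(18,120,60),(32,255,255),.95)
m=cv2.inRange(hsv,(3,70,40),(17,255,255)); m[:,:220]=0; m[:,330:]=0; m[250:]=0
k=np.concatenate([x for x in cv2.findContours(m,0,1)[0] if cv2.contourArea(x)>100])
b=cv2.boxPoints(cv2.minAreaRect(k)); w=np.array([ray(c,*p,.036)[:2] for p in b]); print(b,w,w.mean(0),np.linalg.norm(np.diff(w,axis=0),axis=1))
print(tool()[0])
E
```

```text
green ((277.60345458984375, 219.29310607910156), 12.372278213500977) [ 0.4559 -0.3515] rad m 0.009648251245192228
yellow ((278.0, 131.38888549804688), 14.423699378967285) [ 0.4549 -0.2815] rad m 0.011248007286284622
[[246. 233.]
 [246.  90.]
 [310.  90.]
 [310. 233.]] [[ 0.4235 -0.3869]
 [ 0.425  -0.2487]
 [ 0.483  -0.2475]
 [ 0.4897 -0.3856]] [ 0.4553 -0.3172] [0.1383 0.0579 0.1383]
[ 0.4563 -0.3484  0.2011]
```

Call:
{"method": "arm_command", "body": {
  "commands": [-0.002,0.001,0,0,0,0,0.6,-0.002,0.001,0.04,0,0,0,0.6,-0.002,0.001,0.08,0,0,0,0.6,-0.002,0.001,0.12,0,0,0,0.6,-0.002,0.001,0.15,0,0,0,0.6,-0.002,0.001,0.15,0,0,0,0.6,-0.002,0.001,0.15,0,0,0,0.6,-0.002,0.001,0.15,0,0,0,0.6]
}}

```text
t: 1.9
eef_pos: [0.4572, -0.3537, 0.0532]
tool_rot: [0.002, 0.708, 0.706, 0.0]
contact_force: [0.1, -0.1, 0.3]
gripper_width: 0.601
grasp_force: 0.0
```

Call:
{"method": "arm_command", "body": {
  "commands": [0,0,0,0,0,0,0.2,0,0,0,0,0,0,0.2,0,0,0,0,0,0,0.2,0,0,0,0,0,0,0.2,0,0,0,0,0,0,0.1,0,0,0,0,0,0,0.1],
  "force": 50
}}

```text
t: 2.5
eef_pos: [0.457, -0.3529, 0.053]
tool_rot: [0.001, 0.708, 0.707, -0.0]
contact_force: [-1.0, 0.3, 7.0]
gripper_width: 0.272
grasp_force: 48.6
```

Gripped. I'm lifting and carrying it over the blue nest.

Call:
{"method": "arm_command", "body": {
  "commands": [0,0,-0.05,0,0,0,0.1,0,0,-0.1,0,0,0,0.1,0,0,-0.13,0,0,0,0.1,0.04,0.02,-0.13,0,0,0,0.1,0.08,0.04,-0.13,0,0,0,0.1,0.12,0.06,-0.13,0,0,0,0.1,0.16,0.08,-0.13,0,0,0,0.1,0.19,0.1,-0.13,0,0,0,0.1]
}}

```text
t: 3.3
eef_pos: [0.5572, -0.1592, 0.1822]
tool_rot: [0.0, 0.707, 0.707, 0.0]
contact_force: [0.3, -0.4, -0.9]
gripper_width: 0.267
grasp_force: 51.8
```

Call:
{"method": "arm_command", "body": {
  "commands": [0.04,0.01,0,0,0,0,0.1,0.08,0.02,0,0,0,0,0.1,0.09,0.03,0,0,0,0,0.1,0.09,0.03,0,0,0,0,0.1,0.09,0.03,0,0,0,0,0.1,0.09,0.03,0,0,0,0,0.1]
}}

```text
t: 3.9
eef_pos: [0.586, -0.0744, 0.1813]
tool_rot: [0.0, 0.708, 0.706, -0.001]
contact_force: [-0.4, -0.4, -1.3]
gripper_width: 0.27
grasp_force: 51.8
```

```bash
python3 - <<'E'
from h import *
np.set_printoptions(precision=4,suppress=True)
c=read_camera("wrist"); save(c,"w2.png"); p,r,o=tool(); print(p,r.as_matrix(),o["contact_force"],o["t"],c["pose"])
print(r.inv().apply(np.array(c["pose"])[:3,3]-p)); print(r.inv().as_matrix()@np.array(c["pose"])[:3,:3])
print("tip,grip in img",proj(c,p+[0,0,-.044]),proj(c,p),proj(c,p+[0,0,-.014]))
E
```

```text
[ 0.586  -0.0744  0.1813] [[ 0.0039  1.     -0.0005]
 [ 1.     -0.0039 -0.001 ]
 [-0.001  -0.0005 -1.    ]] [-0.1684  0.3317 -0.7029] 3.95 [[ 1.     -0.0029 -0.0014  0.5858]
 [-0.0032 -0.9542 -0.2992  0.0022]
 [-0.0004  0.2992 -0.9542  0.3236]
 [ 0.      0.      0.      1.    ]]
[ 0.0764 -0.0006 -0.1424]
[[ 0.0007 -0.9545 -0.2983]
 [ 1.      0.0006  0.0002]
 [-0.     -0.2983  0.9545]]
tip,grip in img [280.8713 240.7836] [281.0866 274.39  ] [281.0067 261.9178]
```

View pics/w2.png

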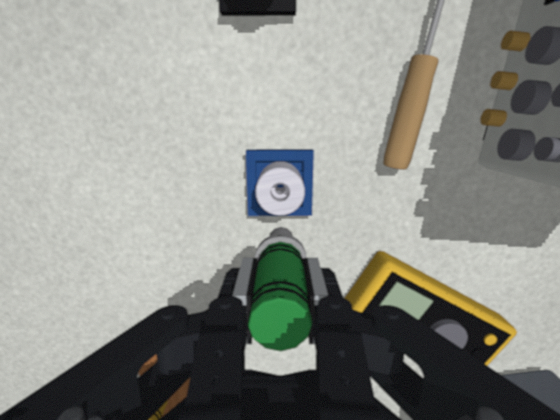

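The picture shows the blue nest (246–313, 150–217) with the sleeve's top ring around (280,190). The held gauge stands upright, its pin tip near (281,233). I'm measuring the sleeve top on z=0.048.

```bash
cat > sl.py <<'E'
from h import *
import sys
np.set_printoptions(precision=4,suppress=True)
def sleeve(c,z=.048,guess=None,win=40,show=None):
    u,v=proj(c,[*guess,z]); u0,v0=int(u-win),int(v-win)
    g=c["img"][v0:v0+2*win,u0:u0+2*win]; hsv=cv2.cvtColor(g,cv2.COLOR_RGB2HSV)
    m=cv2.inRange(hsv,(0,0,165),(179,70,255)); n,l,st,ce=cv2.connectedComponentsWithStats(m)
    ok=[i for i in range(1,n) if st[i,0]>0 and st[i,1]>0 and st[i,0]+st[i,2]<2*win and st[i,1]+st[i,3]<2*win]
    i=max(ok,key=lambda i:st[i,4]); cs,h=cv2.findContours((l==i).astype(np.uint8),cv2.RETR_CCOMP,cv2.CHAIN_APPROX_NONE)
    for k in sorted(cs,key=len)[::-1][:2]:
        e=cv2.fitEllipse(k); q=ray(c,e[0][0]+u0,e[0][1]+v0,z)
        P=np.array([ray(c,p[0][0]+u0,p[0][1]+v0,z)[:2] for p in k]); (cc,rr)=cv2.minEnclosingCircle((P*1e3).astype(np.float32))
        print("ellipse",np.array(e[0])+[u0,v0],e[1],"world",q[:2],"circ",np.array(cc)/1e3,rr)
    if show: cv2.imwrite("pics/"+show,cv2.resize(g,None,fx=6,fy=6,interpolation=2)[:,:,::-1])
if __name__=="__main__":
    c=read_camera("wrist"); sleeve(c,guess=[float(sys.argv[1]),float(sys.argv[2])],win=int(sys.argv[3])); print(tool()[0])
E
python3 sl.py .586 -.066 40
python3 - <<'E'
from h import *
c=read_camera("wrist"); g=c["img"]
for v in range(222,262,3): print(v,g[v,262:300:2].mean(1).astype(int)) 
cv2.imwrite("pics/c2.png",cv2.resize(g[140:260,220:340],None,fx=5,fy=5,interpolation=2)[:,:,::-1])
E
```

```text
ellipse [279.912  190.9267] (46.58188247680664, 47.72966384887695) world [ 0.5855 -0.0632] circ [ 0.5856 -0.0637] 21.77341079711914
ellipse [280.5078 191.1252] (17.923646926879883, 18.53120231628418) world [ 0.586  -0.0634] circ [ 0.5856 -0.0639] 9.067496299743652
[ 0.5861 -0.0741  0.1813]
222 [157 156 151 149 151 152 149 156 190 197 197 196 199 201 196 197 198 201
 199]
225 [205 206 200 199 204 203 200 197 189 187 193 201 206 203 193 189 192 199
 203]
228 [203 204 199 203 208 201 165 128 108  95 103 120 141 182 202 195 192 195
 197]
231 [201 196 195 198 186 117  80  88  94  97 101 101  98 101 142 183 192 195
 201]
234 [197 191 197 188 105  78  86  90  94  97  93  97  99 101  99 155 193 196
 199]
237 [197 184 159 113  95 108 124 131 139 143 141 137 130 119 109 109 149 188
 204]
240 [155 104 124 150 161 160 160 160 155 149 157 159 161 160 163 156 137 108
 141]
243 [114 149 156 147 134 110  90  70  54  50  55  69  91 103 124 147 156 152
 134]
246 [155 157 124  61  28  30  27  38  44  45  41  36  32  25  39  63 118 153
 160]
249 [146  91  34  39  40  34  26  26  30  35  28  33  32  41  50  42  32  74
 131]
252 [40 24 30 31 39 47 50 50 53 56 57 57 54 51 43 37 33 33 43]
255 [19 31 41 47 48 49 51 55 56 57 58 60 55 59 60 59 51 35 26]
258 [39 45 45 50 53 55 54 57 55 54 54 56 59 58 59 59 58 56 48]
261 [45 44 48 52 48 50 56 52 55 55 55 57 56 57 58 58 59 57 54]
```

View pics/c2.png

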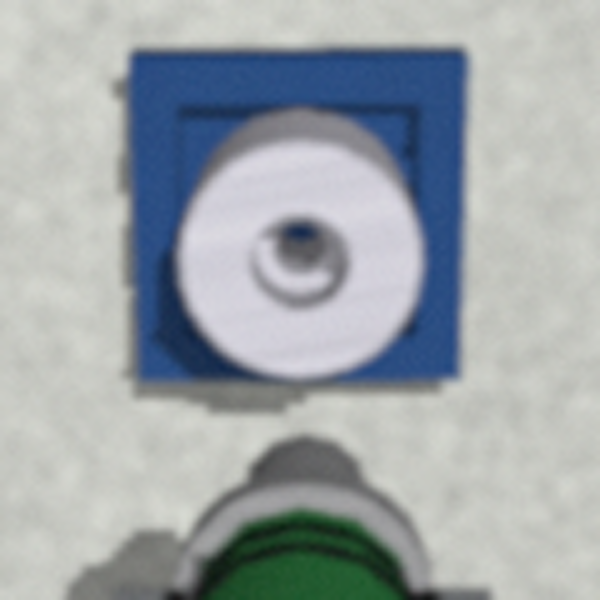

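```bash
python3 - <<'E'
from h import *
np.set_printoptions(precision=4,suppress=True)
c=read_camera("wrist"); p=tool()[0]; t=p[2]-.047; print(p,t)
for n,v,z,r in(("tip",227.3,t,.007),("pin2.5",227.3,t+.0025,.008),("collar bot",236.3,t+.03,.014),("collar top",236.3,t+.035,.014),("handle base",242.3,t+.035,.012)):
    q=ray(c,281,v,z); print(n,q[0]-p[0],q[1]-r-p[1])
E
```

```text
[ 0.5863 -0.0735  0.1813] 0.1343072352033493
tip 5.206095280796408e-05 0.0006795036215507255
pin2.5 4.575638316872688e-05 0.0005841165924317243
collar bot -3.244116040457268e-05 -0.0006079463491562992
collar top -4.477265944136111e-05 0.0013626681994255013
handle base -5.057268189434527e-05 -8.808273056146176e-06
```

Call:
{"method": "arm_command", "body": {
  "commands": [0.008,-0.0005,0.03,0,0,0,0.1,0.008,-0.0005,0.06,0,0,0,0.1,0.008,-0.0005,0.075,0,0,0,0.1,0.008,-0.0005,0.075,0,0,0,0.1,0.008,-0.0005,0.075,0,0,0,0.1,0.008,-0.0005,0.075,0,0,0,0.1,0.008,-0.0005,0.075,0,0,0,0.1,0.008,-0.0005,0.075,0,0,0,0.1]
}}

```text
t: 4.9
eef_pos: [0.5867, -0.0643, 0.1073]
tool_rot: [0.001, 0.708, 0.707, 0.0]
contact_force: [0.2, 0.8, -0.5]
gripper_width: 0.271
grasp_force: 51.9
```

```bash
python3 - <<'E'
from h import *
np.set_printoptions(precision=4,suppress=True)
for i in range(3):
    c=read_camera("wrist"); p,r,o=tool(); print(p,r.as_matrix()[:,2],o["contact_force"])
t=p[2]-.047
print("bore px",proj(c,[.5857,-.0636,.048]),"tip px",proj(c,[p[0],p[1]+.0004,t]))
cv2.imwrite("pics/c3.png",cv2.resize(c["img"][170:290,200:360],None,fx=5,fy=5,interpolation=2)[:,:,::-1])
E
```

```text
[ 0.5865 -0.0643  0.107 ] [ 0.0012 -0.0002 -1.    ] [ 0.244  -0.3656 -0.7441]
[ 0.5864 -0.0643  0.1069] [ 0.0009 -0.0002 -1.    ] [-0.1773 -0.0453 -0.5372]
[ 0.5863 -0.0643  0.1067] [ 0.0006 -0.0001 -1.    ] [ 0.1823  0.2236 -0.6954]
bore px [279.5933 231.5409] tip px [280.5351 238.4192]
```

View pics/c3.png

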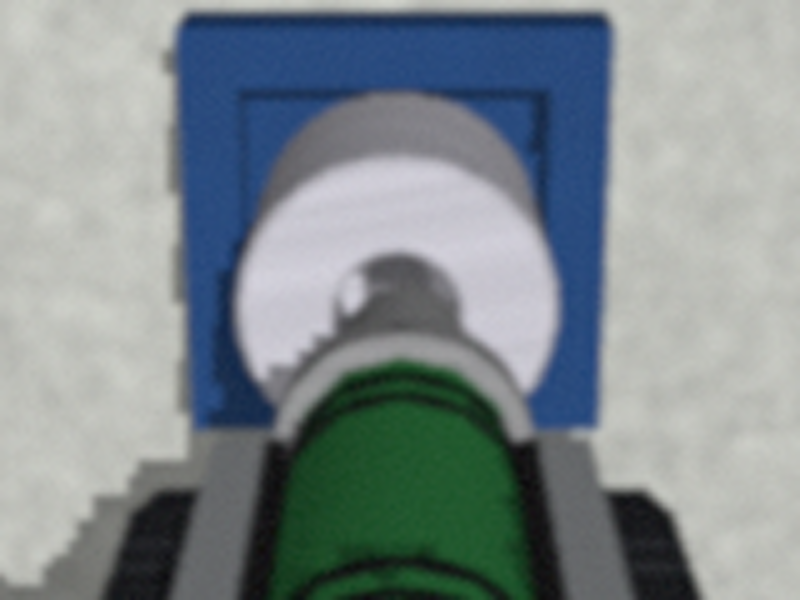

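In the crop the bore mouth is centred near (279.4, 231) in full-image pixels. The pin is about 1.2 px to its right, so x is 0.7 mm too large. I'm correcting that and easing down.

Call:
{"method": "arm_command", "body": {
  "commands": [0.0003,-0.0007,0.003,0,0,0,0.1,0.0003,-0.0007,0.006,0,0,0,0.1,0.0003,-0.0007,0.008,0,0,0,0.1,0.0003,-0.0007,0.01,0,0,0,0.1,0.0003,-0.0007,0.011,0,0,0,0.1,0.0003,-0.0007,0.012,0,0,0,0.1,0.0003,-0.0007,0.013,0,0,0,0.1,0.0003,-0.0007,0.013,0,0,0,0.1]
}}

```text
t: 5.85
eef_pos: [0.5855, -0.0641, 0.0933]
tool_rot: [0.0, 0.708, 0.707, -0.0]
contact_force: [0.2, -0.5, -1.3]
gripper_width: 0.268
grasp_force: 51.9
```

Call:
{"method": "arm_command", "body": {
  "commands": [0,0,0.001,0,0,0,0.1,0,0,0.002,0,0,0,0.1,0,0,0.003,0,0,0,0.1,0,0,0.004,0,0,0,0.1,0,0,0.005,0,0,0,0.1,0,0,0.006,0,0,0,0.1,0,0,0.006,0,0,0,0.1]
}}

```text
t: 6.55
eef_pos: [0.5853, -0.064, 0.0871]
tool_rot: [-0.0, 0.707, 0.707, -0.0]
contact_force: [0.2, -0.8, -1.5]
gripper_width: 0.272
grasp_force: 51.9
```

Call:
{"method": "arm_command", "body": {
  "commands": [0,0,0.001,0,0,0,0.1,0,0,0.002,0,0,0,0.1,0,0,0.003,0,0,0,0.1,0,0,0.004,0,0,0,0.1,0,0,0.005,0,0,0,0.1,0,0,0.0055,0,0,0,0.1,0,0,0.0055,0,0,0,0.1]
}}

```text
t: 7.25
eef_pos: [0.5858, -0.0644, 0.0827]
tool_rot: [0.001, 0.708, 0.707, -0.0]
contact_force: [-2.4, -1.7, 6.7]
gripper_width: 0.268
grasp_force: 52.6
```

It stopped 12 mm down with about 8 N, so the blue nest's sleeve has the step. I'm withdrawing and going to the black nest.

Call:
{"method": "arm_command", "body": {
  "commands": [0,0,-0.005,0,0,0,0.1,0,0,-0.015,0,0,0,0.1,0,0,-0.03,0,0,0,0.1,0,0,-0.06,0,0,0,0.1,0.03,0,-0.09,0,0,0,0.1,0.07,-0.01,-0.09,0,0,0,0.1,0.11,-0.015,-0.09,0,0,0,0.1,0.15,-0.018,-0.09,0,0,0,0.1]
}}

```text
t: 8.05
eef_pos: [0.5674, 0.0877, 0.1735]
tool_rot: [0.001, 0.708, 0.707, 0.001]
contact_force: [1.3, 0.3, -0.1]
gripper_width: 0.268
grasp_force: 51.8
```

Call:
{"method": "arm_command", "body": {
  "commands": [0.02,0,0,0,0,0,0.1,0.02,0,0,0,0,0,0.1,0.02,0,0,0,0,0,0.1,0.02,0,0,0,0,0,0.1,0.02,0,0,0,0,0,0.1]
}}

```text
t: 8.55
eef_pos: [0.5678, 0.1045, 0.172]
tool_rot: [0.0, 0.708, 0.706, -0.0]
contact_force: [-0.1, 0.1, -1.6]
gripper_width: 0.273
grasp_force: 51.8
```

```bash
python3 sl.py .568 .115 40; python3 - <<'E'
from h import *
c=read_camera("wrist"); p=tool()[0]; print(p); save(c,"w4.png")
print("blue sleeve", )
E
```

```text
ellipse [279.8166 188.9757] (48.52339172363281, 49.027854919433594) world [0.5673 0.1196] circ [0.5673 0.1191] 21.701303482055664
ellipse [279.9185 189.6793] (19.922563552856445, 20.600210189819336) world [0.5673 0.1189] circ [0.5673 0.1189] 9.145583152770996
[0.5678 0.1046 0.1719]
[0.56772027 0.10487921 0.1718145 ]
blue sleeve
```

View pics/w4.png

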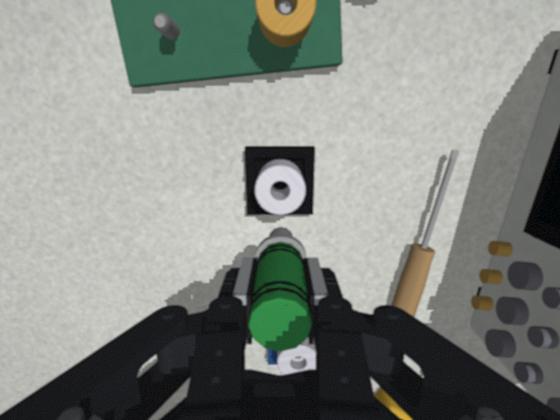

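The black nest's sleeve ring is centred at about (280,189), i.e. (0.5673, 0.1190). The free peg shows at about (167,27) at the top. I'm moving above that bore.

Call:
{"method": "arm_command", "body": {
  "commands": [0.0135,-0.0005,0.03,0,0,0,0.1,0.0135,-0.0005,0.055,0,0,0,0.1,0.0135,-0.0005,0.066,0,0,0,0.1,0.0135,-0.0005,0.066,0,0,0,0.1,0.0135,-0.0005,0.066,0,0,0,0.1,0.0135,-0.0005,0.066,0,0,0,0.1,0.0135,-0.0005,0.066,0,0,0,0.1,0.0135,-0.0005,0.066,0,0,0,0.1]
}}

```text
t: 9.45
eef_pos: [0.5676, 0.1196, 0.1066]
tool_rot: [0.0, 0.708, 0.707, 0.001]
contact_force: [-0.3, -0.5, -0.3]
gripper_width: 0.265
grasp_force: 51.7
```

Call:
{"method": "arm_command", "body": {
  "commands": [-0.0008,-0.0003,0.003,0,0,0,0.1,-0.0008,-0.0003,0.006,0,0,0,0.1,-0.0008,-0.0003,0.008,0,0,0,0.1,-0.0008,-0.0003,0.009,0,0,0,0.1,-0.0008,-0.0003,0.01,0,0,0,0.1,-0.0008,-0.0003,0.011,0,0,0,0.1,-0.0008,-0.0003,0.012,0,0,0,0.1,-0.0008,-0.0003,0.013,0,0,0,0.1]
}}

```text
t: 10.25
eef_pos: [0.567, 0.1187, 0.0929]
tool_rot: [0.0, 0.707, 0.707, 0.0]
contact_force: [0.1, -1.0, -0.5]
gripper_width: 0.272
grasp_force: 51.8
```

Call:
{"method": "arm_command", "body": {
  "commands": [0,0,0.001,0,0,0,0.1,0,0,0.002,0,0,0,0.1,0,0,0.003,0,0,0,0.1,0,0,0.004,0,0,0,0.1,0,0,0.005,0,0,0,0.1,0,0,0.006,0,0,0,0.1,0,0,0.0065,0,0,0,0.1,0,0,0.0065,0,0,0,0.1]
}}

```text
t: 11.05
eef_pos: [0.5668, 0.1187, 0.0862]
tool_rot: [-0.0, 0.707, 0.707, -0.0]
contact_force: [0.5, -0.2, -0.5]
gripper_width: 0.266
grasp_force: 51.7
```

Call:
{"method": "arm_command", "body": {
  "commands": [0,0,0.001,0,0,0,0.1,0,0,0.002,0,0,0,0.1,0,0,0.003,0,0,0,0.1,0,0,0.004,0,0,0,0.1,0,0,0.005,0,0,0,0.1,0,0,0.0055,0,0,0,0.1,0,0,0.0055,0,0,0,0.1]
}}

```text
t: 11.75
eef_pos: [0.5668, 0.1187, 0.0807]
tool_rot: [-0.0, 0.707, 0.707, -0.0]
contact_force: [0.2, -0.3, -1.1]
gripper_width: 0.268
grasp_force: 51.7
```

It passed the step depth with no force, so this is the good sleeve. I'm continuing to the collar.

Call:
{"method": "arm_command", "body": {
  "commands": [0,0,0.0015,0,0,0,0.1,0,0,0.003,0,0,0,0.1,0,0,0.0045,0,0,0,0.1,0,0,0.006,0,0,0,0.1,0,0,0.0075,0,0,0,0.1,0,0,0.009,0,0,0,0.1,0,0,0.0105,0,0,0,0.1,0,0,0.012,0,0,0,0.1]
}}

```text
t: 12.55
eef_pos: [0.5669, 0.1186, 0.0687]
tool_rot: [0.0, 0.707, 0.707, 0.0]
contact_force: [1.0, -1.1, 0.7]
gripper_width: 0.265
grasp_force: 51.9
```

Call:
{"method": "arm_command", "body": {
  "commands": [0,0,0.001,0,0,0,0.1,0,0,0.002,0,0,0,0.1,0,0,0.003,0,0,0,0.1,0,0,0.0035,0,0,0,0.1,0,0,0.004,0,0,0,0.1,0,0,0.004,0,0,0,0.1]
}}

```text
t: 13.15
eef_pos: [0.5672, 0.118, 0.0652]
tool_rot: [0.001, 0.708, 0.707, -0.0]
contact_force: [0.1, -2.8, 5.1]
gripper_width: 0.269
grasp_force: 52.2
```

The collar is seated at about 6 N. I'm withdrawing and returning the gauge to its stand hole.

Call:
{"method": "arm_command", "body": {
  "commands": [0,0,-0.01,0,0,0,0.1,0,0,-0.025,0,0,0,0.1,0,0,-0.05,0,0,0,0.1,0,0,-0.09,0,0,0,0.1,-0.03,0,-0.115,0,0,0,0.1,-0.07,-0.01,-0.115,0,0,0,0.1,-0.11,-0.02,-0.115,0,0,0,0.1,-0.15,-0.03,-0.115,0,0,0,0.1]
}}

```text
t: 13.95
eef_pos: [0.5362, -0.0316, 0.1812]
tool_rot: [0.0, 0.707, 0.707, 0.001]
contact_force: [0.2, -1.6, -0.2]
gripper_width: 0.266
grasp_force: 51.6
```

Call:
{"method": "arm_command", "body": {
  "commands": [-0.045,-0.01,0,0,0,0,0.1,-0.09,-0.02,0,0,0,0,0.1,-0.135,-0.035,0,0,0,0,0.1,-0.18,-0.05,0,0,0,0,0.1,-0.225,-0.06,0,0,0,0,0.1,-0.27,-0.07,0,0,0,0,0.1,-0.3,-0.08,0,0,0,0,0.1,-0.32,-0.081,0,0,0,0,0.1]
}}

```text
t: 14.75
eef_pos: [0.4537, -0.3537, 0.1808]
tool_rot: [0.0, 0.709, 0.706, -0.0]
contact_force: [0.4, -0.4, -1.9]
gripper_width: 0.266
grasp_force: 51.6
```

Call:
{"method": "arm_command", "body": {
  "commands": [0,0,0.03,0,0,0,0.1,0,0,0.06,0,0,0,0.1,0,0,0.075,0,0,0,0.1,0,0,0.075,0,0,0,0.1,0,0,0.075,0,0,0,0.1,0,0,0.075,0,0,0,0.1]
}}

```text
t: 15.35
eef_pos: [0.4566, -0.3514, 0.1065]
tool_rot: [0.001, 0.707, 0.707, 0.0]
contact_force: [0.4, -1.0, -0.5]
gripper_width: 0.27
grasp_force: 51.7
```

```bash
python3 - <<'E'
from h import *
np.set_printoptions(precision=4,suppress=True)
c=read_camera("wrist"); p,r,o=tool(); print(p,o["contact_force"],"hole px",proj(c,[.4555,-.352,.036]),"tip px",proj(c,[p[0],p[1]+.0004,p[2]-.047]))
cv2.imwrite("pics/c5.png",cv2.resize(c["img"][150:310,180:380],None,fx=3.75,fy=3.75,interpolation=2)[:,:,::-1])
E
```

```text
[ 0.4564 -0.3515  0.1064] [ 0.0896 -0.9397 -0.3792] hole px [278.9903 227.3528] tip px [280.4082 238.54  ]
```

View pics/c5.png

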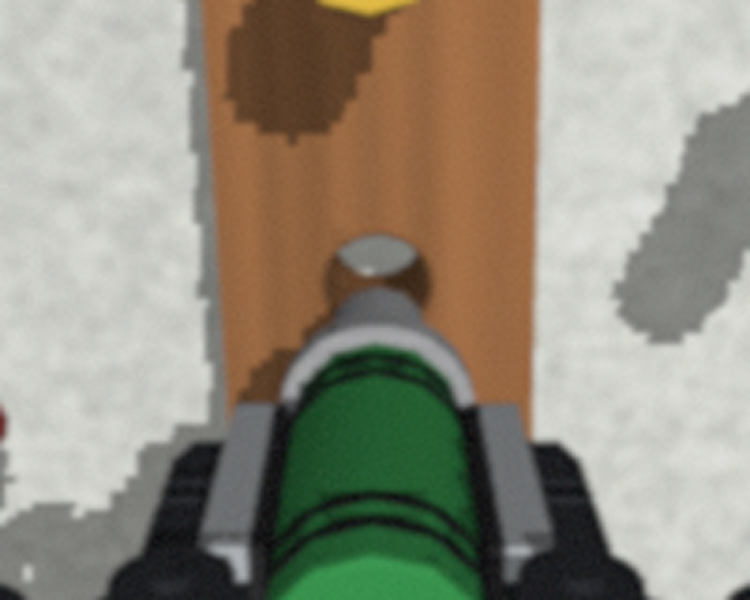

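The pin lines up with the hole (both near column 281), so I'm lowering.

Call:
{"method": "arm_command", "body": {
  "commands": [0,0,0.01,0,0,0,0.1,0,0,0.018,0,0,0,0.1,0,0,0.024,0,0,0,0.1,0,0,0.03,0,0,0,0.1,0,0,0.038,0,0,0,0.1,0,0,0.046,0,0,0,0.1,0,0,0.05,0,0,0,0.1,0,0,0.05,0,0,0,0.1]
}}

```text
t: 16.2
eef_pos: [0.4549, -0.3509, 0.054]
tool_rot: [-0.001, 0.707, 0.707, -0.0]
contact_force: [0.1, -0.5, -0.1]
gripper_width: 0.268
grasp_force: 51.7
```

Call:
{"method": "arm_command", "body": {
  "commands": [0,0,0.001,0,0,0,0.1,0,0,0.002,0,0,0,0.1,0,0,0.003,0,0,0,0.1,0,0,0.004,0,0,0,0.1,0,0,0.004,0,0,0,0.1]
}}

```text
t: 16.7
eef_pos: [0.4557, -0.3514, 0.0531]
tool_rot: [0.001, 0.707, 0.707, -0.0]
contact_force: [-4.9, 2.7, 17.7]
gripper_width: 0.267
grasp_force: 53.8
```

Seated on its collar. I'm releasing and lifting.

Call:
{"method": "arm_command", "body": {
  "commands": [0,0,-0.003,0,0,0,0.1,0,0,-0.003,0,0,0,0.55,0,0,-0.003,0,0,0,0.55,0,0,-0.003,0,0,0,0.55,0,0,-0.003,0,0,0,0.55,0,0,-0.03,0,0,0,0.55,0,0,-0.07,0,0,0,0.55,0,0,-0.11,0,0,0,0.55]
}}

```text
t: 17.5
eef_pos: [0.4548, -0.3507, 0.1613]
tool_rot: [-0.001, 0.707, 0.707, -0.0]
contact_force: [0.3, -0.7, -0.0]
gripper_width: 0.553
grasp_force: 0.0
```

```bash
python3 - <<'E'
from h import *
np.set_printoptions(precision=4,suppress=True)
c=read_camera("wrist"); p,r,o=tool(); print(p,o["contact_force"])
t=read_camera("top")
a=cv2.resize(c["img"][100:340,180:380],(500,600),interpolation=2); b=cv2.resize(t["img"][180:270,180:222],(280,600),interpolation=2)
cv2.imwrite("pics/c6.png",np.hstack([a,b])[:,:,::-1])
E
```

```text
[ 0.4584 -0.3528  0.1686] [ 1.7703 -1.0369  3.9827]
```

View pics/c6.png

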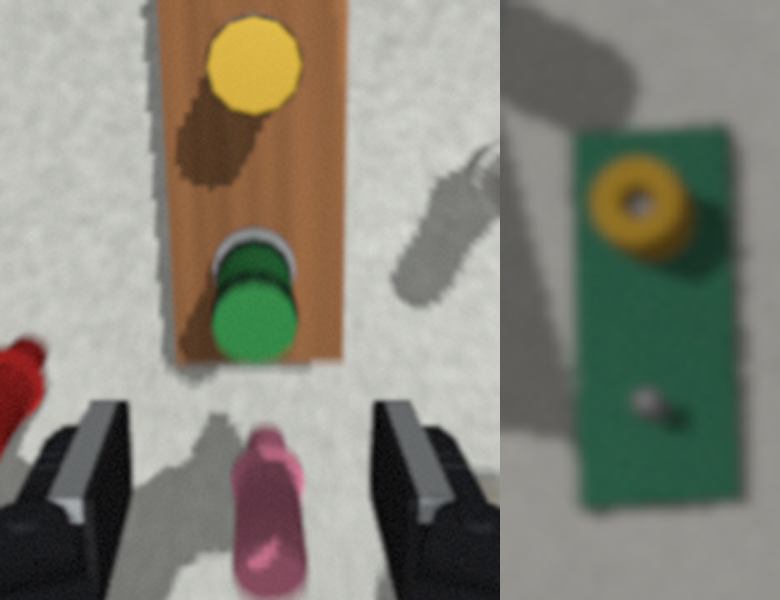

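The green gauge hangs fully down in its hole with its collar on the stand, next to the yellow one. The rack has the brass sleeve on its far peg and the free peg is clear. I'm going over the rack to measure that peg.

Call:
{"method": "arm_command", "body": {
  "commands": [0.04,0,-0.03,0,0,0,0.75,0.085,0.003,-0.03,0,0,0,0.75,0.13,0.006,-0.03,0,0,0,0.75,0.175,0.009,-0.03,0,0,0,0.75,0.22,0.012,-0.03,0,0,0,0.75,0.265,0.015,-0.03,0,0,0,0.75,0.31,0.018,-0.03,0,0,0,0.75,0.355,0.02,-0.03,0,0,0,0.75]
}}

```text
t: 18.4
eef_pos: [0.4754, 0.0055, 0.1904]
tool_rot: [-0.0, 0.708, 0.707, -0.0]
contact_force: [1.3, 0.1, -0.0]
gripper_width: 0.749
grasp_force: 0.0
```

Call:
{"method": "arm_command", "body": {
  "commands": [0.045,0.003,0,0,0,0,0.75,0.09,0.005,0,0,0,0,0.75,0.13,0.01,0,0,0,0,0.75,0.17,0.02,0,0,0,0,0.75,0.17,0.02,0,0,0,0,0.75,0.17,0.02,0,0,0,0,0.75,0.17,0.02,0,0,0,0,0.75,0.17,0.02,0,0,0,0,0.75]
}}

```text
t: 19.2
eef_pos: [0.4958, 0.1721, 0.1904]
tool_rot: [0.0, 0.708, 0.706, -0.001]
contact_force: [0.7, 0.2, 0.5]
gripper_width: 0.751
grasp_force: 0.0
```

```bash
cat > peg.py <<'E'
from h import *
np.set_printoptions(precision=4,suppress=True)
c=read_camera("wrist"); p,r,o=tool(); print("tcp",p,o["t"]); g=c["img"]; hsv=cv2.cvtColor(g,cv2.COLOR_RGB2HSV)
m=cv2.inRange(hsv,(60,70,30),(95,255,255)); cs,_=cv2.findContours(m,0,2); k=max(cs,key=cv2.contourArea)
b=cv2.boxPoints(cv2.minAreaRect(k)); w=np.array([ray(c,*q,.012)[:2] for q in b]); print("plate",b,w,w.mean(0),np.linalg.norm(np.diff(w,axis=0),axis=1))
u,v=proj(c,[.476,.246,.04]); print("expected peg top",u,v)
# peg: non-green inside hull near expectation
hull=np.zeros_like(m); cv2.fillPoly(hull,[cv2.convexHull(k)],255)
s=cv2.inRange(hsv,(0,0,0),(179,75,255))&hull; n,l,st,ce=cv2.connectedComponentsWithStats(s)
for i in range(1,n):
    if st[i,4]>40: print("comp",ce[i],st[i])
u,v=int(u),int(v)
np.savez("pics/w.npz",img=g,K=c["camera_matrix"],P=c["pose"])
E
python3 peg.py
```

```text
tcp [0.4959 0.1722 0.1906] 19.25
plate [[206.725   74.3785]
 [407.9238  53.2737]
 [416.9068 138.9119]
 [215.708  160.0166]] [[0.4274 0.2839]
 [0.6125 0.3011]
 [0.6304 0.2247]
 [0.4307 0.2045]] [0.5252 0.2535] [0.186  0.0785 0.2007]
expected peg top 257.936955034252 117.04260774105077
comp [367.707  102.1975] [362  95  13  16 157]
comp [258.5683 113.3568] [251 105  17  18 227]
```

```bash
python3 - <<'E'
from h import *
np.set_printoptions(precision=4,suppress=True)
d=np.load("pics/w.npz"); c=dict(img=d["img"],camera_matrix=d["K"],pose=d["P"])
for z in(.024,.034,.04): print(z,ray(c,258.57,113.36,z))
a=ray(c,258.57,113.36,.034);b=ray(c,367.7,102.2,.04); print(b,np.linalg.norm((b-a)[:2]),np.degrees(np.arctan2(*(b-a)[1::-1])))
g=cv2.cvtColor(d["img"],cv2.COLOR_RGB2GRAY)[100:128,245:273]
for r in g: print(*["%3d"%x for x in r])
E
```

```text
0.024 [0.4756 0.2491 0.024 ]
0.034 [0.4762 0.2491 0.034 ]
0.04 [0.4766 0.2491 0.04  ]
[0.5718 0.2581 0.04  ] 0.09601595172896822 5.372782657283533
 93  92  93  92  94  91  95  94  92  93  92  94  93  94  93  93  93  92  93  94  93  95  94  96  94  93  92  93
 93  91  92  95  94  94  93  94  91  95  93  93  92  94  93  93  93  95  94  93  94  92  93  95  95  92  95  92
 92  93  93  94  93  95  94  93  95  92  93  91  93  90  96  94  93  92  92  93  92  92  93  94  95  93  93  94
 96  91  95  93  93  93  93  92  94  92  96  93  94  95  94  94  91  93  94  93  93  92  93  94  94  91  91  92
 91  94  93  94  91  94  93  92  92  93  92  92  95  93  94  93  93  91  95  93  90  92  93  91  92  90  92  92
 94  91  92  94  93  93  92  94  93  92  94  97  96  99  98 100  94  95  92  92  92  91  91  91  89  91  92  91
 93  94  93  92  91  92  94  94  93  96  99 101 105 107 107 105 103  99  91  91  92  93  90  94  93  93  89  93
 91  92  93  93  92  92  91  92  95 102 106 112 115 117 117 113 110 105  96  95  93  90  92  92  90  90  92  90
 92  93  93  91  94  91  91  93  97 103 115 127 133 133 1
[... 1482 characters left out ...]
  95  94  92  94  96  93  92
 94  92  90  76  61  57  60  59  58  58  60  58  62  60  62  62  62  77  88  89  94  92  90  95  92  93  91  92
 93  95  89  75  64  54  57  58  56  56  59  53  55  55  54  57  62  79  91  95  94  91  93  92  93  92  91  91
 93  92  90  75  61  52  58  57  58  55  60  59  58  57  55  55  62  80  89  93  92  92  91  93  93  93  91  91
 92  95  88  75  63  57  55  57  60  57  54  56  59  55  57  56  63  79  88  93  91  94  92  93  90  93  90  92
 92  93  89  76  62  58  57  58  58  56  54  55  56  58  55  59  62  78  91  92  94  92  92  90  93  92  89  89
 93  92  84  72  58  56  58  57  58  56  56  55  56  58  55  53  62  80  91  90  91  91  92  92  93  92  92  90
```

The peg is at (0.4762, 0.2493) and the two pegs come out 96.0 mm apart, as specified. I'm hovering at the black nest and checking where its sleeve stands now.

Call:
{"method": "arm_command", "body": {
  "commands": [-0.025,0.025,0.01,0,0,0,0.75,-0.05,0.05,0.015,0,0,0,0.75,-0.066,0.071,0.018,0,0,0,0.75,-0.066,0.071,0.018,0,0,0,0.75,-0.066,0.071,0.018,0,0,0,0.75,-0.066,0.071,0.018,0,0,0,0.75]
}}

```text
t: 19.85
eef_pos: [0.566, 0.1083, 0.173]
tool_rot: [-0.0, 0.707, 0.707, 0.0]
contact_force: [0.2, 0.8, 0.4]
gripper_width: 0.752
grasp_force: 0.0
```

```bash
python3 sl.py .567 .119 40
```

```text
ellipse [280.1863 191.5622] (47.614410400390625, 48.372772216796875) world [0.5657 0.121 ] circ [0.5657 0.1206] 21.487958908081055
ellipse [280.1838 192.1736] (20.030242919921875, 20.802263259887695) world [0.5657 0.1205] circ [0.5658 0.1204] 9.306280136108398
[0.566  0.1086 0.1731]
```

Call:
{"method": "arm_command", "body": {
  "commands": [0.012,0,0.03,0,0,0,0.75,0.012,0,0.07,0,0,0,0.75,0.012,0,0.1,0,0,0,0.75,0.012,0,0.125,0,0,0,0.75,0.012,0,0.14,0,0,0,0.75,0.012,0,0.15,0,0,0,0.75,0.012,0,0.154,0,0,0,0.75,0.012,0,0.154,0,0,0,0.75]
}}

```text
t: 20.7
eef_pos: [0.5671, 0.1201, 0.0192]
tool_rot: [0.0, 0.707, 0.707, 0.0]
contact_force: [-0.1, -0.3, 1.3]
gripper_width: 0.75
grasp_force: 0.0
```

Call:
{"method": "arm_command", "body": {
  "commands": [0,0,0,0,0,0,0.75,0,0,0,0,0,0,0.4,0,0,0,0,0,0,0.4,0,0,0,0,0,0,0.4,0,0,0,0,0,0,0.4,0,0,0,0,0,0,0.4],
  "force": 50
}}

```text
t: 21.3
eef_pos: [0.5682, 0.1198, 0.0199]
tool_rot: [0.001, 0.708, 0.707, 0.001]
contact_force: [0.2, -0.7, 5.4]
gripper_width: 0.495
grasp_force: 50.3
```

Gripped. I'm lifting and carrying it above the free peg.

Call:
{"method": "arm_command", "body": {
  "commands": [0,0,-0.02,0,0,0,0.4,0,0,-0.05,0,0,0,0.4,0,0,-0.085,0,0,0,0.4,0.03,-0.03,-0.085,0,0,0,0.4,0.06,-0.06,-0.085,0,0,0,0.4,0.095,-0.08,-0.085,0,0,0,0.4,0.1295,-0.091,-0.085,0,0,0,0.4,0.1295,-0.091,-0.085,0,0,0,0.4]
}}

```text
t: 22.1
eef_pos: [0.4728, 0.2554, 0.1043]
tool_rot: [-0.002, 0.704, 0.71, 0.001]
contact_force: [0.7, 1.1, -1.5]
gripper_width: 0.496
grasp_force: 51.1
```

Call:
{"method": "arm_command", "body": {
  "commands": [0,0,0,0,0,0,0.4,0,0,0,0,0,0,0.4,0,0,0,0,0,0,0.4]
}}

```text
t: 22.4
eef_pos: [0.4764, 0.2477, 0.1035]
tool_rot: [0.0, 0.708, 0.706, -0.001]
contact_force: [-0.8, -0.7, -0.5]
gripper_width: 0.498
grasp_force: 51.1
```

```bash
python3 - <<'E'
from sl import *
c=read_camera("wrist"); p,r,o=tool(); print("tcp",p,r.as_matrix()[:,2],o["contact_force"])
z=p[2]+.028; u,v=proj(c,[p[0],p[1],z]); print("px",u,v)
g=c["img"]; m=cv2.inRange(cv2.cvtColor(g,cv2.COLOR_RGB2HSV),(0,0,165),(179,70,255)); u0,v0,u1,v1=[int(x) for x in(u-50,v-45,u+50,v+45)]
hole=255-m[v0:v1,u0:u1]; n,l,st,ce=cv2.connectedComponentsWithStats(hole)
for i in range(1,n):
    if st[i,4]>60: print(ce[i]+[u0,v0],st[i],ray(c,*(ce[i]+[u0,v0]),z)[:2]-p[:2])
np.savez("pics/s.npz",img=g,K=c["camera_matrix"],P=c["pose"])
for r_ in cv2.resize(m[v0:v1,u0:u1],(50,45),interpolation=0): print("".join("#" if x else "." for x in r_))
E
```

```text
tcp [0.4765 0.2479 0.1035] [-0.0003 -0.0008 -1.    ] [-0.4798 -0.1091 -0.6988]
px 281.2406041729651 306.67399099717386
[238.756  268.4914] [  0   0  28  28 291] [-0.0169  0.0176]
[287.783  317.4668] [   0    0  100   90 3586] [ 0.0027 -0.0052]
..............#######################.........#...
............##########################............
..........##############################..........
.........#################################........
.......####################################.......
......######################################......
.....########################################.....
....##########################################....
...############################################...
...#############################################..
..##############################################..
..###############################################.
.################################################.
.################################################.
######################.......###################..
####################...........#################..
##################..............########
[... 738 characters left out ...]
################...................#.
..#########################....................##.
...########################....................##.
....######################....................####
.....###################.....................#####
......##################....................######
..........##...............................#######
...........#..............................########
........................................##########
.......................................###########
....................................##############
.............###..................################
.............#######.........#####################
.............#####################################
```

The bore in the gripped sleeve is within 1 mm of the TCP. I'm lowering it to just above the peg.

Call:
{"method": "arm_command", "body": {
  "commands": [0.0012,-0.0003,0.02,0,0,0,0.4,0.0012,-0.0003,0.035,0,0,0,0.4,0.0012,-0.0003,0.045,0,0,0,0.4,0.0012,-0.0003,0.048,0,0,0,0.4,0.0012,-0.0003,0.048,0,0,0,0.4,0.0012,-0.0003,0.048,0,0,0,0.4,0.0012,-0.0003,0.048,0,0,0,0.4]
}}

```text
t: 23.15
eef_pos: [0.4761, 0.2509, 0.0564]
tool_rot: [0.0, 0.707, 0.707, 0.001]
contact_force: [-0.0, -0.1, -1.6]
gripper_width: 0.5
grasp_force: 51.1
```

Call:
{"method": "arm_command", "body": {
  "commands": [-0.0013,0,0,0,0,0,0.4,-0.0013,0,0.001,0,0,0,0.4,-0.0013,0,0.0025,0,0,0,0.4,-0.0013,0,0.004,0,0,0,0.4,-0.0013,0,0.0055,0,0,0,0.4,-0.0013,0,0.007,0,0,0,0.4,-0.0013,0,0.0085,0,0,0,0.4,-0.0013,0,0.01,0,0,0,0.4]
}}

```text
t: 23.95
eef_pos: [0.4756, 0.2493, 0.0456]
tool_rot: [-0.0, 0.707, 0.707, -0.0]
contact_force: [0.1, 0.4, -1.9]
gripper_width: 0.497
grasp_force: 51.1
```

Call:
{"method": "arm_command", "body": {
  "commands": [0,0,0.0025,0,0,0,0.4,0,0,0.005,0,0,0,0.4,0,0,0.0075,0,0,0,0.4,0,0,0.01,0,0,0,0.4,0,0,0.0125,0,0,0,0.4,0,0,0.015,0,0,0,0.4,0,0,0.017,0,0,0,0.4,0,0,0.019,0,0,0,0.4]
}}

```text
t: 24.75
eef_pos: [0.4757, 0.2493, 0.0266]
tool_rot: [-0.0, 0.707, 0.707, 0.0]
contact_force: [-0.5, -0.2, -1.5]
gripper_width: 0.492
grasp_force: 51.1
```

Call:
{"method": "arm_command", "body": {
  "commands": [0,0,0.0005,0,0,0,0.4,0,0,0.001,0,0,0,0.4,0,0,0.0015,0,0,0,0.4,0,0,0.002,0,0,0,0.4,0,0,0.0025,0,0,0,0.4,0,0,0.003,0,0,0,0.4,0,0,0.003,0,0,0,0.4]
}}

```text
t: 25.45
eef_pos: [0.4757, 0.2493, 0.024]
tool_rot: [0.0, 0.707, 0.707, 0.0]
contact_force: [-0.1, 0.5, 2.1]
gripper_width: 0.494
grasp_force: 51.5
```

Touching the plate at the expected height. I'm releasing and rising, then checking everything by measurement.

Call:
{"method": "arm_command", "body": {
  "commands": [0,0,0,0,0,0,0.65,0,0,0,0,0,0,0.65,0,0,0,0,0,0,0.65,0,0,0,0,0,0,0.65,0,0,-0.02,0,0,0,0.65,0,0,-0.05,0,0,0,0.65,0,0,-0.09,0,0,0,0.65,0,0,-0.13,0,0,0,0.65]
}}

```text
t: 26.25
eef_pos: [0.4751, 0.2491, 0.1548]
tool_rot: [-0.0, 0.707, 0.707, -0.001]
contact_force: [1.2, -0.1, -0.4]
gripper_width: 0.651
grasp_force: 0.0
```

Call:
{"method": "arm_command", "body": {
  "commands": [-0.03,0.02,-0.02,0,0,0,0.65,-0.04,0.02,-0.03,0,0,0,0.65,-0.04,0.02,-0.03,0,0,0,0.65,-0.04,0.02,-0.03,0,0,0,0.65,-0.04,0.02,-0.03,0,0,0,0.65,-0.04,0.02,-0.03,0,0,0,0.65,-0.04,0.02,-0.03,0,0,0,0.65]
}}

```text
t: 26.95
eef_pos: [0.4949, 0.2099, 0.1831]
tool_rot: [-0.0, 0.707, 0.707, -0.0]
contact_force: [-0.1, -0.4, 0.4]
gripper_width: 0.651
grasp_force: 0.0
```

```bash
python3 - <<'E'
from sl import *
c=read_camera("wrist"); p,r,o=tool(); print("tcp",p,o["t"],o["contact_force"])
print("on peg (top z .052)"); sleeve(c,z=.052,guess=[.476,.2493],win=40)
s=read_camera("scene")
for n,q in(("peg",[.476,.2493,.052]),("blue",[.5857,-.0636,.048]),("black",[.567,.119,.014]),("gauge",[.4555,-.3515,.096]),("spare",[.455,-.2815,.096])):
    u,v=proj(s,q); w=s["img"][int(v)-2:int(v)+3,int(u)-2:int(u)+3].reshape(-1,3).mean(0); print(n,u,v,w)
g=s["img"]; hsv=cv2.cvtColor(g,cv2.COLOR_RGB2HSV)
def bl(lo,hi,b):
    m=cv2.inRange(hsv[b[1]:b[3],b[0]:b[2]],lo,hi); n,l,st,ce=cv2.connectedComponentsWithStats(m); i=1+np.argmax(st[1:,4]); return ce[i]+[b[0],b[1]],st[i,4]
print("scene green",bl((50,100,30),(85,255,255),(140,225,215,292)),"yellow",bl((22,150,90),(35,255,255),(140,225,215,292)),"blue sleeve",bl((0,0,150),(179,60,255),(268,207,292,230)))
E
```

```text
tcp [0.4951 0.2097 0.1832] 27.0 [-0.2847 -0.0873  0.11  ]
on peg (top z .052)
ellipse [257.7382 158.1608] (49.36874008178711, 50.413021087646484) world [0.4752 0.2504] circ [0.4752 0.2499] 21.802133560180664
ellipse [257.7134 158.8787] (19.975069046020508, 20.932147979736328) world [0.4752 0.2498] circ [0.4752 0.2497] 9.177408218383789
peg 314.56280011567907 128.68147289165645 [147.6  144.24 150.8 ]
blue 279.30263984866474 214.64059832105175 [133.6  130.36 136.28]
black 312.9781671038248 176.70053279583976 [29.92 28.88 31.32]
gauge 159.42491010235045 255.5528685740983 [ 63.28 126.12  76.88]
spare 181.11385542136824 235.0841608472122 [191.44 158.    71.88]
scene green (array([162.9846, 260.3462]), np.int32(130)) yellow (array([182.413 , 237.0217]), np.int32(46)) blue sleeve (array([279.507 , 213.0141]), np.int32(284))
```

```bash
python3 -c "
from station import hand_in
print(hand_in())"
```

```text
the job is handed in; nothing more can be done
None
```

The job is handed in but no verdict came back: the gauge stopped 12 mm down in the blue-nest sleeve, which stays in its nest, and seated to its collar in the black-nest sleeve, which is now down on the free rack peg; the green gauge is back in its stand hole.

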